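# Hold a short burst on the dish shaker

## Task

Give the dishes on the flat bench shaker a short burst, using fingertips only: first tip its rocker switch over by pressing the raised end, the one farther from the robot, fully down, then push the round button fully in so that it stays in, then press the long bar key fully down and keep it down; the program finishes while still holding that key. Do not press the square key, and do not lift or shift the dishes or anything else on the bench.

Things in the scene. Friction and masses are not known exactly. Their poses are not given: they have to be found in the camera images.
- shaker: flat white bench shaker, 210 mm deep (its x), 224 wide (its y), fixed to the bench; origin: centre of its underside; x points away from the robot, from control deck to dish platform (90 mm high, low rail round it), z up
- deck (a point): centre of the shaker's level control deck, the 84 mm deep strip on the robot's side, 85 mm above the bench. Four black controls stand on it in one row along the shaker's y, 26 and 78 mm either side of this point; which stands in which place varies
- rocker_far_end (a point): top face of the far half of the rocker switch, 18 mm from its hinge. The rocker is a shallow V-shaped paddle, 30 mm wide and 52 long (shaker's x), hinged across its middle 12 mm above the deck. Off: the far half slopes up 0.44 rad, its end 23 mm above the deck. On: the far half lies level, 12 mm above the deck
- rocker (a joint): rocker angle in rad: 0 off (far half raised), 0.44 fully on (far half level). Friction holds it where it is left; pressing the far half takes about 1.5 N at this point, up to 5 N close to the hinge
- round_button_top (a point): round button, 22 mm across, centre of its top face; the key stands 12 mm proud of its flat 3 mm bezel when out, 6 mm when in (bezel top 3 mm above the deck)
- round_button (a joint): travel of the round button in m: 0 out, 0.006 fully in. It has no spring: about 3 N pushes it in, and it stays in
- bar_key_top (a point): long bar key, 42 mm (shaker's x) by 14 mm (shaker's y), centre of its top face; the key stands 12 mm proud of its flat 3 mm bezel
- bar_key (a joint): travel of the bar key in m: 0 up, 0.006 fully down. A spring of 0.7 N/mm returns it: about 1 N starts it, 5.3 N holds it fully down
- square_key_top (a point): square key, 20x20 mm, not to be pressed; centre of its top face; the key stands 12 mm proud of its flat 3 mm bezel
- square_key (a joint): travel of the square key in m: 0 up, 0.006 down; sprung like the bar key
- petri_1: glass dish, 70 mm across, 14 high, on the shaker's platform (origin: centre of its underside)
- petri_2: second such glass dish on the platform (origin: centre of its underside)
- tip_box: light carton, 65x100x45 mm, on the bench to the right (origin: centre of underside)
- amber_bottle: brown bottle, 63 mm across, 125 high, at the right rear (origin: centre of underside)

How it is judged:
By the outcome, as a careful person would: the job done as asked, in the order asked, and still so for the second after the job is handed in, while the arm keeps its last pose, push and grip.
It also fails if it takes over 35 s, if anything falls off the work surface, if the arm or the gripper's body presses on something with over 40 N, if the wrist force passes 120 N, or if a joint passes its speed limit or range.

## Robot

A 6-joint arm with a two-finger parallel gripper is mounted at the origin on the work surface; the furniture and walls round the work are solid. World frame = base frame: x ahead of the robot, y to its left, z up, the work surface at z = 0. Lengths are in m, angles in rad, forces in N, time in s.
With the tool pointing down it reaches from about 0.35 to 0.8 m from the base axis. Payload 7.3 kg.
Tool frame: the origin (TCP) lies between the finger pads; the fingertips stand arm.tcp_to_tips ahead of it and the grasp point (between the pads) lies 11 mm behind it (arm.tcp_to_tips is the distance from the TCP to the fingertips, in m); z points along the fingers, x is the direction in which the jaws open and shut, and the axes are right-handed (so a half turn about z gives the same grasp; the last joint's range is limited). The gripper opens to 85 mm and grips with 20 to 120 N. Pads are 22 mm wide; open, the fingers measure 114 mm over their backs; the gripper's body (76 mm by 85 mm) begins 54 mm behind the grasp point. The pads swing forward as they close: fully open they stand 13 mm farther back than shut.
Start: joints at [-1.319, 0.342, 1.524, -0, 1.275, -0.146], TCP at [0.203, -0.484, 0.239] pointing down, gripper open.
Joint ranges: [-2.53, 2.53], [-0.77, 2.02], [0.04, 2.7], [-1, 4.14], [0.28, 2.66], [-3.11, 3.11]. Speed limits (rad/s): [2.57, 2.57, 3.14, 3.14, 3.14, 3.14].

## Interface

Orientations are given as a 3x3 rotation matrix whose columns are the frame's x, y, z axes.
In Python, from workcell import status, eyes, arm, models gives the robot as it stands.
- The arm moves only by the tool drive_tool, never from a script. Its argument "increments" is a list of rows, each a list of 2 entries, a list of its own where there are three numbers: the shift along the tool's x, y, z in mm, then the turn, a rotation vector about the tool's x, y, z in degrees. A call has 1 to 12 rows; each row is the pose to reach, as a shift and turn from the pose measured when the call began, along the tool's axes at that moment; what a row does not reach only later rows make up. A row lasts 1/12 s, in which the tool goes at most 41.7 mm and 7.16 degrees, less where a joint would pass 70% of its speed; a pose out of reach is approached as far as the arm can. A call with a gripper value outside its range is refused whole. "gripper" is the finger opening in mm, from 0 to 85.4, set as the call begins (left out, the last holds). The fingers move at their own pace and stop on an object; "newtons" is the grip in N (left out, the last holds). Time passes only in rows, so rows that repeat a pose let the fingers close. It gives the time, the measured TCP pose, the force and the opening at its end, in the units of the state.
- status.get_state(): the state, without advancing time (a new reading comes with each control period).
- eyes.snapshot(name): name is "scene" or "top"; returns the picture (400x640x3 uint8, red, green, blue); there is no depth.
- eyes.calibration(name): a dict with "fx", "fy", "cx", "cy" (pixels), "eye" and "attitude" of the camera in the world. Camera axes: x right, y down, z forward; pixel columns grow to the right and rows downward; lengths in m; the calibration is good to about 2 mm. A picture is of the moment at which its call begins. calibration takes no time and is no camera call.
- arm.close_job(): hands the job in, once; it reports no verdict.
Trained networks look in the newest picture that a camera, given by its name, has taken for a name from the list of things; names that differ only in an ending like _2 or _b are one class to them, and where a whole thing is asked for, a point or a joint stands for the part that bears it (a point fixed in the world has none). Each returns a list of dicts, best first, with "p" (0 to 1); they miss things now and then, are a little off and sometimes report something else, mostly with a low value. They report only what shows in the picture. A call takes as long as a camera call.
- models.masks_of(camera, name): "region" (400x640 bool, what is visible of it) and "uv" ([column, row] in pixels, amid what is visible of it).
The state is a dict: "t": time; "joint_pos": joint angles; "dq": joint speeds; "tau": joint torques, N m; "ee_pos": TCP position; "eef_rot": TCP orientation; "contact_force": force on the tool from outside, world axes, zero at the start; "wrist_torque": the same for the moment, N m; "opening": finger opening in m.
Only numpy, scipy, OpenCV 4.12 (cv2) and the standard library are available. Lean on these libraries where they do the work, as an engineer would, in place of code of your own. Each camera call takes 0.05 s, during which the arm holds its last target. There are 200 camera calls.

## Working session

There is one attempt and no reset: what is moved stays moved. The work goes in short steps, Python scripts to look and compute and a tool call to move; the robot and the scene stay as the last step left them, time stands still between calls to the robot, and variables do not carry over. Pictures are saved under pics/ and viewed, about 8 in all and at most 12, crops included, and the job is handed in when it is done.

Besides the shell and the picture viewer there is one more tool, called by a JSON object that holds its "api" and its "payload", one argument or row to a line. drive_tool: Moves the arm, as the interface text tells. Its arguments: {"type":"object","properties":{"increments":{"type":"array"},"gripper":{"type":"number"},"newtons":{"type":"number"}},"required":["increments"]}

```bash
mkdir -p pics; cat > h.py <<'E'
import numpy as np, cv2
from workcell import status, eyes, arm, models
def ray(cam,uv):
    c=eyes.calibration(cam); d=np.array([(uv[0]-c['cx'])/c['fx'],(uv[1]-c['cy'])/c['fy'],1])
    return np.array(c['eye']),np.array(c['attitude'])@d
def atz(cam,uv,z):
    e,d=ray(cam,uv); return e+d*(z-e[2])/d[2]
def proj(cam,p):
    c=eyes.calibration(cam); q=np.array(c['attitude']).T@(np.array(p)-c['eye']); return [c['fx']*q[0]/q[2]+c['cx'],c['fy']*q[1]/q[2]+c['cy']]
E
python3 - <<'E'
from h import *
np.set_printoptions(precision=4,suppress=True)
Z={'shaker':.085,'rocker_far_end':.105,'round_button_top':.1,'bar_key_top':.1,'square_key_top':.1}
for c in ('top','scene'):
    im=eyes.snapshot(c); cv2.imwrite(f'pics/{c}0.png',im[:,:,::-1])
    print(c,eyes.calibration(c))
    for n,z in Z.items():
        for r in models.masks_of(c,n)[:3]:
            print(n,round(r['p'],2),np.round(r['uv'],1),r['region'].sum(),atz(c,r['uv'],z))
s=status.get_state();print(s['t'],s['contact_force'],s['opening'],arm.tcp_to_tips)
print(s['eef_rot'])
E
```

```text
top {'fx': 395.6705688276421, 'fy': 395.6705688276421, 'cx': 317.8304365507318, 'cy': 200.84510417061796, 'eye': array([0.3553, 0.0104, 1.2642]), 'attitude': array([[ 0.01  , -0.9875,  0.1571],
       [-0.9999, -0.0091,  0.0069],
       [-0.0054, -0.1571, -0.9876]])}
shaker 0.62 [261.3 192.8] 3728 [0.5659 0.1901 0.085 ]
shaker 0.34 [410.7 178.9] 478 [ 0.613  -0.2631  0.085 ]
rocker_far_end 0.71 [274.  211.4] 169 [0.5069 0.1477 0.105 ]
round_button_top 0.44 [254.6 212.7] 47 [0.5031 0.2058 0.1   ]
bar_key_top 0.52 [238.1 219.2] 84 [0.4833 0.254  0.1   ]
bar_key_top 0.2 [254.8 212.5] 49 [0.5037 0.2052 0.1   ]
square_key_top 0.37 [287.6 206.8] 47 [0.5217 0.1082 0.1   ]
scene {'fx': 417.0832108378163, 'fy': 417.0832108378163, 'cx': 326.6964213042125, 'cy': 190.43207959174975, 'eye': array([0.2314, 0.6683, 0.6665]), 'attitude': array([[-0.9157, -0.2262,  0.3322],
       [-0.4014,  0.5561, -0.7277],
       [-0.0201, -0.7997, -0.6001]])}
shaker 0.78 [275.2 279.4] 9625 [0.5319 0.2447 0.085 ]
shaker 0.31 [338.2 138.9] 497 [ 0.6195 -0.2674  0.085 ]
rocker_far_end 0.77 [306.7 244.4] 349 [0.5086 0.1596 0.105 ]
bar_key_top 0.8 [289.5 282.2] 255 [0.4978 0.2516 0.1   ]
square_key_top 0.6 [316.9 225.7] 103 [0.5155 0.0984 0.1   ]
0.6 [-0.0125 -0.2545  0.8247] 0.0855353799102598 0.008
[[ 0.3874 -0.9219  0.    ]
 [-0.9219 -0.3874 -0.0001]
 [ 0.0001  0.     -1.    ]]
```

```bash
python3 - <<'E'
import cv2,numpy as np
a=cv2.imread('pics/top0.png')[130:280,190:340]; b=cv2.imread('pics/scene0.png')[170:370,180:380]
a=cv2.resize(a,(400,400),interpolation=cv2.INTER_CUBIC);b=cv2.resize(b,(400,400),interpolation=cv2.INTER_CUBIC)
cv2.imwrite('pics/crop0.png',np.hstack([a,b]))
E
```

```text
(no output)
```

View pics/crop0.png

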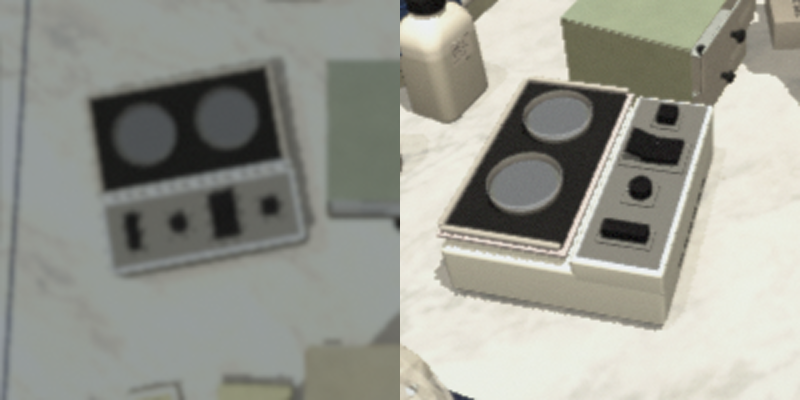

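View pics/scene0.png

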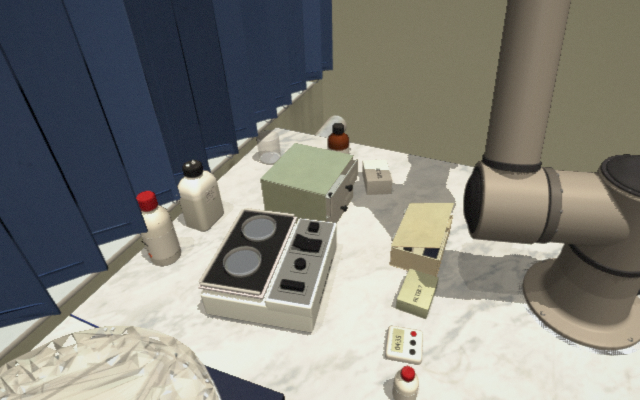

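Controls left to right (largest y first) are bar, round, rocker and square. In the top picture they sit near (240,217), (257,213), (274,210) and (291,207). Next I fit the shaker's pose from the dark blobs in both views.

```bash
cat > fit.py <<'E'
from h import *
from scipy.optimize import least_squares
np.set_printoptions(precision=4,suppress=True)
guess={'top':[(240,217),(257,213),(274,210),(291,207)],'scene':[(292.5,285.5),(300,264),(307.5,244),(313.5,227)]}
obs={}
for c in guess:
    g=cv2.imread(f'pics/{c}0.png',0); m=(g<(62 if c=='top' else 60)).astype(np.uint8)
    n,l,st,ce=cv2.connectedComponentsWithStats(m)
    obs[c]=[]
    for u in guess[c]:
        k=min(range(1,n),key=lambda k:np.hypot(*(ce[k]-u)) if 8<st[k,4]<600 else 1e9)
        obs[c].append(ce[k]); print(c,u,ce[k],st[k])
Y=[.078,.026,-.026,-.078]; H=[.094,.094,.099,.094]
def w(p,q):
    x,y,a=p[:3]; c,s=np.cos(a),np.sin(a); return [x+c*q[0]-s*q[1],y+s*q[0]+c*q[1],q[2]]
def res(p,cams=('top','scene')):
    return np.ravel([np.subtract(proj(c,w(p,(0,Y[i],H[i]))),obs[c][i]) for c in cams for i in range(4)])
if __name__=='__main__':
  for cams in (('top',),('scene',),('top','scene')):
    r=least_squares(res,[.5,.18,.17],args=(cams,)); print(cams,r.x); print(r.fun.reshape(-1,2).round(1).tolist())
E
python3 fit.py
```

```text
top (240, 217) [239.5217 216.4058] [237 210   6  14  69]
top (257, 213) [256.4722 213.1389] [254 210   6   7  36]
top (274, 210) [273.5497 209.7719] [268 201  12  18 171]
top (291, 207) [290.7   206.825] [288 204   7   7  40]
scene (292.5, 285.5) [292.0748 285.1495] [280 279  25  13 214]
scene (300, 264) [299.8491 263.6509] [295 258  11  12 106]
scene (307.5, 244) [306.7172 243.7172] [293 234  29  18 343]
scene (313.5, 227) [313.2198 226.8791] [308 222  11  10  91]
('top',) [0.5075 0.1755 0.1958]
[[-0.2, -0.0], [0.1, 0.1], [-0.0, -0.0], [0.2, -0.0]]
('scene',) [0.5083 0.1755 0.1974]
[[-0.0, 0.3], [-0.0, 0.3], [0.0, -1.0], [0.0, 0.2]]
('top', 'scene') [0.5081 0.1756 0.1966]
[[-0.2, -0.2], [0.0, -0.1], [-0.1, -0.2], [0.1, -0.2], [0.0, 0.4], [0.1, 0.4], [0.2, -0.9], [0.2, 0.3]]
```

Both cameras agree to within 1 mm: deck centre (0.508, 0.176), yaw 0.197. I'm closing the gripper and starting the traverse.

{"api": "drive_tool", "payload": {
  "increments": [
    [[-20,-24,-5],[0,0,1]],
    [[-40,-48,-10],[0,0,3]],
    [[-60,-72,-15],[0,0,5]],
    [[-80,-96,-20],[0,0,7]],
    [[-100,-120,-20],[0,0,9]],
    [[-120,-144,-20],[0,0,10]],
    [[-140,-168,-20],[0,0,11.5]],
    [[-160,-192,-20],[0,0,11.5]],
    [[-180,-216,-20],[0,0,11.5]],
    [[-200,-240,-20],[0,0,11.5]],
    [[-220,-262,-20],[0,0,11.5]],
    [[-240,-286,-20],[0,0,11.5]]
  ],
  "gripper": 0,
  "newtons": 30
}}

```text
t: 1.6
ee_pos: [0.3744, -0.1506, 0.2595]
eef_rot: [[0.196, -0.981, 0.0], [-0.981, -0.196, -0.0], [0.001, -0.0, -1.0]]
contact_force: [0.6, -0.6, 0.3]
opening: -0.0001
```

{"api": "drive_tool", "payload": {
  "increments": [
    [[-27,-21,0],[0,0,0]],
    [[-54,-42,0],[0,0,0]],
    [[-81,-64,0],[0,0,0]],
    [[-108,-85,0],[0,0,0]],
    [[-135,-107,0],[0,0,0]],
    [[-162,-128,0],[0,0,0]],
    [[-190,-150,10],[0,0,0]],
    [[-217,-172,30],[0,0,0]],
    [[-244,-195,55],[0,0,0]],
    [[-268,-213,80],[0,0,0]],
    [[-268,-213,100],[0,0,0]],
    [[-268,-213,105],[0,0,0]]
  ]
}}

```text
t: 2.6
ee_pos: [0.5292, 0.1551, 0.1506]
eef_rot: [[0.198, -0.98, -0.006], [-0.98, -0.198, -0.001], [0.0, 0.006, -1.0]]
contact_force: [0.2, 0.8, -0.2]
opening: -0.0003
```

```bash
python3 - <<'E'
from h import *
s=status.get_state();print(s['t'],s['ee_pos'],s['contact_force'],arm.tcp_to_tips)
for c in('top','scene'): cv2.imwrite(f'pics/{c}1.png',eyes.snapshot(c)[:,:,::-1])
t=np.array(s['ee_pos'])-[0,0,arm.tcp_to_tips]; print(t,proj('scene',t),proj('top',t))
a=cv2.imread('pics/top1.png')[150:250,220:320]; b=cv2.imread('pics/scene1.png')[190:310,240:360]
cv2.imwrite('pics/crop1.png',np.hstack([cv2.resize(i,(400,400),interpolation=cv2.INTER_CUBIC) for i in (a,b)]))
E
```

```text
2.6 [0.52915737 0.15508654 0.1505915 ] [ 0.19818961  0.75257431 -0.17222313] 0.008
[0.52915737 0.15508654 0.1425915 ] [np.float64(296.9609433732957), np.float64(225.52221461340895)] [np.float64(270.1443967042366), np.float64(201.96801693312597)]
```

View pics/crop1.png

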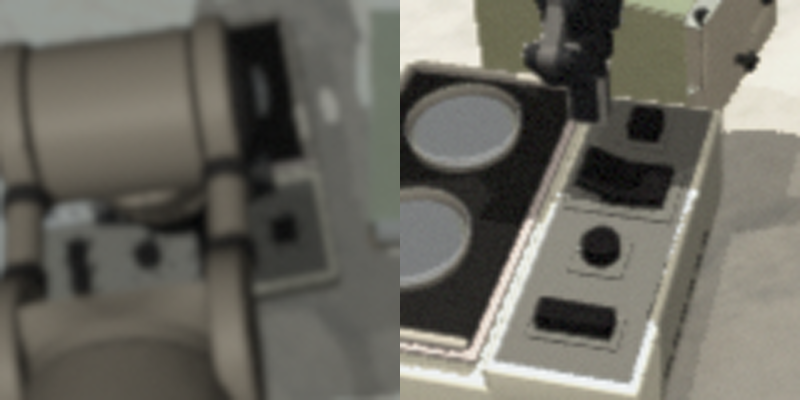

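The tips show at (297,225) in the scene view, as predicted, over the rocker's far half. Now pressing down.

{"api": "drive_tool", "payload": {
  "increments": [
    [[1,-1,15],[0,0,0]],
    [[1,-1,28],[0,0,0]],
    [[1,-1,34],[0,0,0]],
    [[1,-1,38],[0,0,0]],
    [[1,-1,41],[0,0,0]],
    [[1,-1,44],[0,0,0]],
    [[1,-1,46],[0,0,0]],
    [[1,-1,46],[0,0,0]]
  ]
}}

```text
t: 3.37
ee_pos: [0.5315, 0.1527, 0.1079]
eef_rot: [[0.196, -0.981, -0.002], [-0.981, -0.196, -0.001], [0.001, 0.002, -1.0]]
contact_force: [1.1, -0.8, 0.5]
opening: -0.0001
```

{"api": "drive_tool", "payload": {
  "increments": [
    [[0,0,2],[0,0,0]],
    [[0,0,3],[0,0,0]],
    [[0,0,4],[0,0,0]],
    [[0,0,5],[0,0,0]],
    [[0,0,5],[0,0,0]]
  ]
}}

```text
t: 3.78
ee_pos: [0.5316, 0.1528, 0.1048]
eef_rot: [[0.196, -0.981, -0.0], [-0.981, -0.196, -0.001], [0.001, 0.0, -1.0]]
contact_force: [-4.0, -1.8, 15.3]
opening: 0.0004
```

The tips stopped at 0.097 with 15 N, which is the rocker's fully-on height. Lifting to look.

{"api": "drive_tool", "payload": {
  "increments": [
    [[0,0,-10],[0,0,0]],
    [[0,0,-22],[0,0,0]],
    [[0,0,-36],[0,0,0]],
    [[0,0,-46],[0,0,0]],
    [[0,0,-46],[0,0,0]]
  ]
}}

```text
t: 4.2
ee_pos: [0.5325, 0.1531, 0.1527]
eef_rot: [[0.196, -0.981, 0.003], [-0.981, -0.196, -0.0], [0.001, -0.003, -1.0]]
contact_force: [-0.2, 0.1, 0.4]
opening: 0.0002
```

```bash
python3 - <<'E'
from h import *
s=status.get_state();print(s['t'],s['ee_pos'],s['contact_force'])
cv2.imwrite('pics/scene2.png',eyes.snapshot('scene')[:,:,::-1])
i=cv2.imread('pics/scene2.png')[190:310,240:360]; cv2.imwrite('pics/crop2.png',cv2.resize(i,(600,600),interpolation=cv2.INTER_CUBIC))
E
```

```text
4.2 [0.53253674 0.15310463 0.15274734] [-0.22570384  0.1332188   0.40833015]
```

View pics/crop2.png

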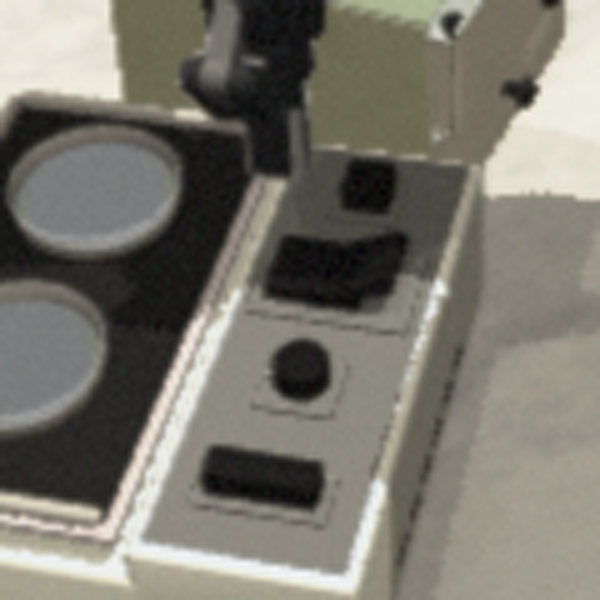

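The rocker is tipped: its near end at (400,240) is now raised and the far half is level. On to the round button.

{"api": "drive_tool", "payload": {
  "increments": [
    [[-18,6,0],[0,0,0]],
    [[-36,13,0],[0,0,0]],
    [[-53,19,0],[0,0,0]],
    [[-53,19,0],[0,0,0]],
    [[-53,19,15],[0,0,0]],
    [[-53,19,28],[0,0,0]],
    [[-53,19,36],[0,0,0]],
    [[-53,19,36],[0,0,0]]
  ]
}}

```text
t: 4.92
ee_pos: [0.5018, 0.2005, 0.1131]
eef_rot: [[0.196, -0.981, -0.003], [-0.981, -0.196, -0.002], [0.001, 0.003, -1.0]]
contact_force: [0.6, -1.0, -0.4]
opening: 0.0001
```

{"api": "drive_tool", "payload": {
  "increments": [
    [[0,-1,3],[0,0,0]],
    [[0,-1,5],[0,0,0]],
    [[0,-1,7],[0,0,0]],
    [[0,-1,9],[0,0,0]],
    [[0,-1,11],[0,0,0]],
    [[0,-1,13],[0,0,0]],
    [[0,-1,15],[0,0,0]],
    [[0,-1,15],[0,0,0]]
  ]
}}

```text
t: 5.58
ee_pos: [0.5032, 0.2005, 0.1018]
eef_rot: [[0.196, -0.981, -0.0], [-0.981, -0.196, -0.002], [0.002, 0.0, -1.0]]
contact_force: [-9.6, -4.4, 30.3]
opening: -0.0002
```

The tips bottomed at 0.094 with 30 N, so the button is fully in. Lifting and moving over the bar key.

{"api": "drive_tool", "payload": {
  "increments": [
    [[0,0,-10],[0,0,0]],
    [[0,0,-25],[0,0,0]],
    [[0,0,-40],[0,0,0]],
    [[0,0,-40],[0,0,0]],
    [[-18,0,-40],[0,0,0]],
    [[-36,0,-40],[0,0,0]],
    [[-53,0,-40],[0,0,0]],
    [[-53,0,-40],[0,0,0]],
    [[-53,0,-30],[0,0,0]],
    [[-53,0,-20],[0,0,0]],
    [[-53,0,-15],[0,0,0]],
    [[-53,0,-15],[0,0,0]]
  ]
}}

```text
t: 6.58
ee_pos: [0.4918, 0.2513, 0.1144]
eef_rot: [[0.195, -0.981, -0.004], [-0.981, -0.195, -0.003], [0.003, 0.005, -1.0]]
contact_force: [0.4, -0.4, -0.5]
opening: -0.0005
```

```bash
python3 - <<'E'
from h import *
s=status.get_state();print(s['t'],s['ee_pos'],s['contact_force'])
cv2.imwrite('pics/scene3.png',eyes.snapshot('scene')[:,:,::-1])
i=cv2.imread('pics/scene3.png')[190:310,240:360]; cv2.imwrite('pics/crop3.png',cv2.resize(i,(600,600),interpolation=cv2.INTER_CUBIC))
E
```

```text
6.5833 [0.49183648 0.25133757 0.11440295] [ 0.36812558 -0.35923493 -0.45748793]
```

View pics/crop3.png

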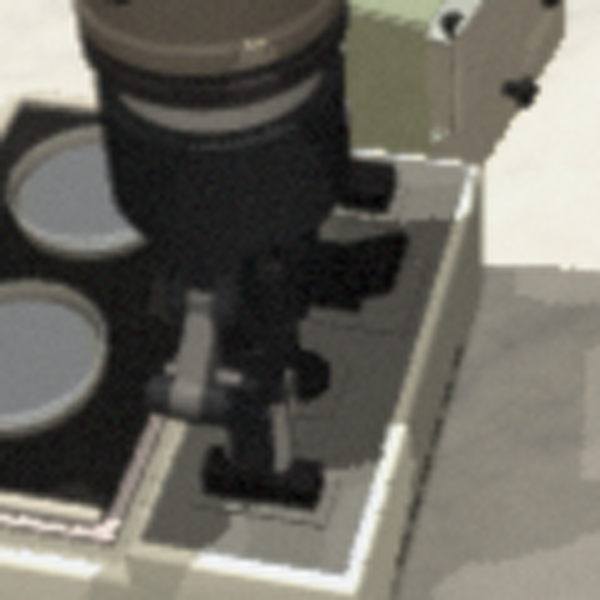

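The tips are over the bar key at (262,480) and the rocker is still on. Pressing the bar.

{"api": "drive_tool", "payload": {
  "increments": [
    [[0,-1,4],[0,0,0]],
    [[0,-1,7],[0,0,0]],
    [[0,-1,9],[0,0,0]],
    [[0,-1,11],[0,0,0]],
    [[0,-1,13],[0,0,0]],
    [[0,-1,15],[0,0,0]],
    [[0,-1,15],[0,0,0]],
    [[0,-1,15],[0,0,0]],
    [[0,-1,15],[0,0,0]]
  ]
}}

```text
t: 7.38
ee_pos: [0.4937, 0.2515, 0.1019]
eef_rot: [[0.196, -0.981, -0.001], [-0.981, -0.196, -0.003], [0.003, 0.001, -1.0]]
contact_force: [-2.6, -4.1, 12.9]
opening: 0.0003
```

```bash
python3 - <<'E'
from h import *
for k in range(2):
    im=eyes.snapshot('scene'); s=status.get_state();print(s['t'],s['ee_pos'],s['contact_force'])
cv2.imwrite('pics/crop4.png',cv2.resize(im[190:310,240:360,::-1],(600,600),interpolation=cv2.INTER_CUBIC))
E
```

```text
7.4333 [0.49369068 0.25148924 0.10188939] [-1.67028865 -3.63711068 12.24050646]
7.4833 [0.49367505 0.2514799  0.10189679] [-2.45772025 -4.29107796 12.39572186]
```

View pics/crop4.png

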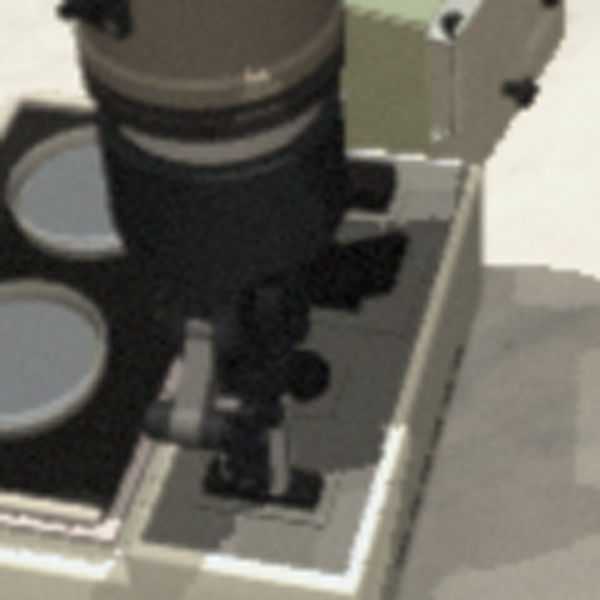

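The bar key is held down, with the tips at 0.094 and a steady 12 N against the 5.3 N needed. The rocker is still on and the round button looks low. Handing in.

```bash
python3 -c "
from workcell import arm; print(arm.close_job())"
```

```text
the job is handed in; nothing more can be done
None
```

The job is handed in at about 7.5 s of the 35 s allowed, with the bar key still held down. I pressed the controls in the order asked, using closed fingertips only.

| Control | Fingertip height at full press | Expected | Force | What the pictures showed |
|---|---|---|---|---|
| Rocker, far end | 97 mm | 97 mm | 15 N | far half level, near end raised; still so in the last picture |
| Round button | 94 mm | 94 mm | 30 N | looks low in the last picture, partly hidden by the gripper |
| Bar key, held | 94 mm | 94 mm | steady 12 N (5.3 N needed) | under the fingertips |

- **Round button:** because the gripper partly hid it, that it stayed in rests mainly on the fingertip height and force.
- **Square key and dishes:** I never went near the square key. The dishes showed no shift in the pictures, though the gripper partly hid one in the last, and I felt no contact outside the three presses.
- **Checks:** none failed or disagreed, and the two cameras agreed on the shaker's position to within 1 mm.

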